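Hold a self-closing drawer out at its pencil line

TASK

I am about to screw the runners of this bedside cabinet's drawer, and they are the self-closing kind that draw it shut as soon as it is let go. Take the drawer by its bar handle, pull it out until the pencil lines on the drawer's sides are level with the front edge of the cabinet top, and keep it there: finish while still holding the handle, with the drawer at rest at the line. Leave the tools and fittings lying on and around the cabinet where they are.

Things in the scene. Friction and masses are not known exactly. Their poses are not given: they have to be found in the camera images.
- handle (a point): the drawer's handle, origin at its middle on the bar's axis: level round steel bar 12 mm thick, 160 mm long, on two posts 128 mm apart; axis 140 mm above the bench, 30 mm below the cabinet top's upper face, 40 mm out from the drawer front (34 mm clear behind the bar, room for one finger). Moves with the drawer. y axis along the bar, z up, x level into the cabinet; pulling open moves it along -x.
- drawer (a joint): how far the drawer is out, m: 0 shut (start), at most 0.2. A spring draws it shut with about 6 N when shut, 8 to 10 N at the line, plus 1 N friction; let go, it shuts by itself. Drawer 1.4 to 2.8 kg; its front is 336 mm wide, 160 high, 18 thick, stands before the edge of the cabinet top and ends 2 mm below the top's upper face.
- line (a point): the pencil line, taken mid-width of the drawer, 121 mm above the bench. The line, 3 mm thick, is drawn on pale masking tape 24 mm wide, across the top edge and down both faces of each wooden drawer side, 137 mm left and right of this point. Moves with the drawer. Shut, it is hidden 70 to 130 mm behind the front edge (varies). Axes as the handle's.
- front_edge (a point): middle of the front edge of the cabinet top, at its upper face 170 mm above the bench, in the plane of the cabinet's opening; fixed. y axis along the edge, x level into the cabinet, z up. The drawer stands at the line when line has x = 0 in this frame.
- cabinet: grey laminate bedside cabinet on the bench, fixed; origin under its middle, axes as the handle's. Top 400 mm wide (y), 300 deep (x), 18 thick, upper face at 170 mm; carcass 340 mm wide; one drawer in its front, at x = -150 mm. A fixed orange clamp bites the rim of the top at its -y end: bar 240 mm out, rising 190 mm above the top, grip reaching 110 mm farther out.
- hinge_jig_mid (a point): middle of a black plastic hinge-boring jig, 150 x 75 mm, 75 mm high over its steel shank, loose on the back left of the cabinet top; leave alone
- bracket_mid (a point): a steel angle bracket, 60 x 60 x 40 mm, loose on the back right of the cabinet top; leave alone
- peg0_mid (a point): a silver shelf peg, about 30 mm long, 9 mm high, loose on the right of the cabinet top; leave alone
- peg1_mid (a point): the other silver shelf peg, loose on the right of the cabinet top; leave alone
- pencil_mid (a point): middle of a flat carpenter's pencil, 170 x 13 x 7 mm, loose on the left of the cabinet top; leave alone
- drill_mid (a point): middle (100 mm up) of a blue cordless drill driver standing on its battery on the bench, about 240 x 75 mm, 226 mm high; leave alone
- screwdriver_grip (a point): the handle of a screwdriver 210 mm long, loose on the bench; leave alone
- tape_measure_mid (a point): middle of a grey tape measure, 80 x 36 x 70 mm, standing on the bench; leave alone

How it is judged:
On the way:
1. the drawer is drawn off its closed stop by its handle (value of joint drawer above 0.03 m and contact force between the fingers and drawer_c0 above 2 N), for 0.1 s.
At the end, for the whole second after the job is handed in: The pencil line is level with the front edge of the cabinet top to within 6 mm either way, the drawer is at rest (under 10 mm/s), the fingers are holding its handle against the spring (contact force over 2 N), and none of the loose tools and fittings has moved by more than 30 mm (x of line in the frame of front_edge between -0.006 and 0.006 m and contact force between the fingers and drawer_c0 above 2 N and velocity of joint drawer between -0.01 and 0.01 m/s and not (distance of any of hinge_jig_mid, bracket_mid, peg0_mid, peg1_mid, pencil_mid, drill_mid, screwdriver_grip, tape_measure_mid from where it was at the start of the episode above 0.03 m)); the arm keeps its last pose, push and grip.
It fails at once if a tool or fitting on or around the cabinet is shifted by more than 30 mm (distance of any of hinge_jig_mid, bracket_mid, peg0_mid, peg1_mid, pencil_mid, drill_mid, screwdriver_grip, tape_measure_mid from where it was at the start of the episode above 0.03 m).
It also fails if it takes over 45 s, if anything falls off the work surface, if the arm or the gripper's body presses on something with over 40 N, if the wrist force passes 120 N, or if a joint passes its speed limit or range.

ROBOT

A 6-joint arm with a two-finger parallel gripper is mounted at the origin on the work surface. World frame = base frame: x ahead of the robot, y to its left, z up, the work surface at z = 0. Lengths are in m, angles in rad, forces in N, time in s.
With the tool pointing down it reaches from about 0.35 to 0.775 m from the base axis. Payload 7.3 kg.
Tool frame: the origin (TCP) lies between the finger pads; the fingertips stand 22 mm ahead of it and the grasp point (between the pads) lies 3 mm ahead of it; z points along the fingers, y is the line along which they close (so a half turn about z gives the same grasp; the last joint's range is limited). The gripper opens to 92 mm and grips with 3 to 60 N. Pads are 19 mm wide; open, the fingers measure 130 mm over their backs; the gripper's body (75 mm by 190 mm) begins 47 mm behind the grasp point.
Start: joints at [1.017, 0.342, 1.524, -0, 1.275, -0.146], TCP at [0.208, 0.482, 0.249] pointing down, gripper open.
Joint ranges: [-2.53, 2.53], [-0.77, 2.02], [0.04, 2.7], [-1, 4.14], [0.28, 2.66], [-3.11, 3.11]. Speed limits (rad/s): [2.57, 2.57, 3.14, 3.14, 3.14, 3.14].

INTERFACE

Orientations are given as a unit quaternion [w, x, y, z].
In Python, from cell import state, cams, robot gives the robot as it stands.
- The arm moves only by the shell command python3 -m crank 'ROWS'. ROWS is JSON, a list of rows, each an object with "gripper": the closure, from -1 (fully open) to 1 (shut), so that 0 is half open; "delta_pos": the shift along the tool's x, y, z scaled (see below), a list of three; "roll": the turn about the tool's z scaled (see below). In form: [{"gripper": gripper, "delta_pos": [dx, dy, dz], "roll": roll}, ...]. A call has 1 to 10 rows; each row is the pose to reach, as a shift and turn from the pose commanded when the call began, along the tool's axes at that moment, turning the shorter way round; what a row does not reach only later rows make up. The controller multiplies each number of a shift by 0.1 m and each number of a turn by pi rad. A row lasts 1/8 s, in which the tool goes at most 62.5 mm and 10.7 degrees, less where a joint would pass 70% of its speed; a pose out of reach is approached as far as the arm can. A call with a number of a shift or a turn outside -1 to 1 is refused whole. A call with a gripper value outside its range is refused whole. The fingers move at their own pace and stop on an object; the grip force is fixed at half the most. Time passes only in rows, so rows that repeat a pose let the fingers close. It gives the time, the measured TCP pose, the force, the opening and the grip force at its end, in the units of the state.
- state(): the state, without advancing time (a new reading comes with each control period).
- cams.snapshot(name): name is "scene" or "top" or "wrist"; returns (picture, depth): 420x560x3 uint8, red, green, blue; 420x560 float32, m along the optical axis (not along the pixel's ray), 0 where there is no reading.
- cams.camera_info(name): a dict with "mtx" (3x3 intrinsics, pixels), "world_from_camera" (4x4, takes a point from camera to world coordinates); the wrist camera has in their place "mount" (4x4, takes a point from camera to tool coordinates, whose origin is the TCP and whose axes are the flange's). Camera axes: x right, y up, looking along -z (the intrinsics and any distortion apply to the point x, -y, -z); pixel columns grow to the right and rows downward; lengths in m; the calibration is good to about 2 mm. A picture is of the moment at which its call begins: read the wrist's pose just before it. camera_info takes no time and is no camera call.
- robot.hand_in(): hands the job in; it is judged then, once.
The state is a dict: "t": time; "joint_pos": joint angles; "dq": joint speeds; "tau": joint torques, N m; "eef_pos": TCP position; "orientation": TCP orientation; "contact_force": force on the tool from outside, world axes, zero at the start; "moment": the same for the moment, N m; "opening": opening from 0.0 (shut) to 1.0 (fully open); "gripper_force": force on a finger pad.
Only numpy, scipy, OpenCV 4.12 (cv2) and the standard library are available. Lean on these libraries where they do the work, as an engineer would, in place of code of your own. Each camera call takes 0.05 s, during which the arm holds its last target. There are 200 camera calls.

## Working session

There is one attempt and no reset: what is moved stays moved. The work goes in short steps, Python scripts to look and compute and a shell command to move; the robot and the scene stay as the last step left them, time stands still between calls to the robot, and variables do not carry over. Pictures are saved under pics/ and viewed, at most 10 in all, crops included, and the job is handed in when it is done.

```bash
ls; mkdir -p pics; python3 - <<'E'
from cell import state,cams,robot
import cv2,numpy as np
s=state();print({k:np.round(v,3) for k,v in s.items()})
for n in ['scene','top']:
    p,d=cams.snapshot(n);cv2.imwrite(f'pics/{n}0.png',p[:,:,::-1]);np.save(f'pics/{n}0.npy',d)
    i=cams.camera_info(n);print(n,np.round(i['mtx'],1).tolist(),np.round(i['world_from_camera'],3).tolist(),[k for k in i])
E
```

```text
pics
{'t': np.float64(0.0), 'joint_pos': array([ 1.017,  0.343,  1.525, -0.   ,  1.275, -0.146]), 'dq': array([-0.   ,  0.001,  0.001,  0.   ,  0.001,  0.002]), 'tau': array([-1.0000e-03, -4.3124e+01, -2.4422e+01,  7.2000e-02,  5.6000e-02,
       -0.0000e+00]), 'eef_pos': array([0.208, 0.482, 0.248]), 'orientation': array([-0.   ,  0.202,  0.979, -0.001]), 'contact_force': array([ 0.046, -0.287,  0.025]), 'moment': array([ 0.006, -0.004, -0.005]), 'gripper_force': np.float64(0.0), 'opening': np.float64(1.001)}
scene [[382.5, 0.0, 278.7], [0.0, 382.5, 207.8], [0.0, 0.0, 1.0]] [[-0.769, -0.364, 0.525, 1.09], [0.639, -0.428, 0.639, 0.551], [-0.009, 0.827, 0.562, 0.66], [0.0, 0.0, 0.0, 1.0]] ['mtx', 'world_from_camera']
top [[389.1, 0.0, 280.5], [0.0, 389.1, 214.1], [0.0, 0.0, 1.0]] [[-0.021, 0.995, -0.097, 0.513], [-0.999, -0.023, -0.025, -0.039], [-0.028, 0.097, 0.995, 1.006], [0.0, 0.0, 0.0, 1.0]] ['mtx', 'world_from_camera']
```

View pics/scene0.png

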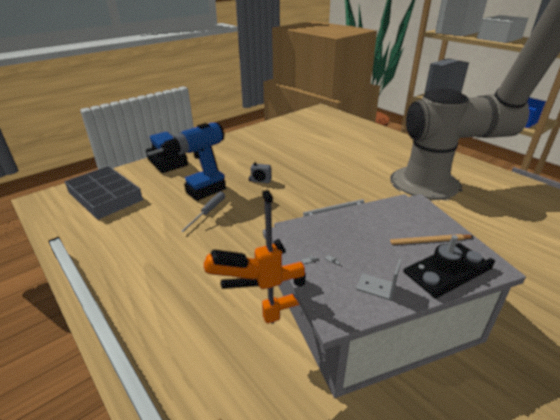

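View pics/top0.png

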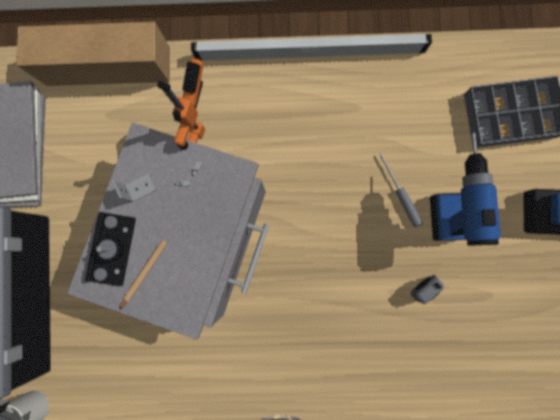

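The top view shows the cabinet on the left with its front facing right. The handle bar runs from about (265,226) to (243,291), and the front edge corners of the top are at about (258,162) and (200,337). The drill, tape measure and screwdriver sit well to the right. The scene view agrees with this.

```bash
cat > h.py <<'E'
from cell import state,cams,robot
import numpy as np, cv2
from scipy.spatial.transform import Rotation as R
def pose(s):
    T=np.eye(4);q=s['orientation'];T[:3,:3]=R.from_quat([q[1],q[2],q[3],q[0]]).as_matrix();T[:3,3]=s['eef_pos'];return T
def ray_z(n,u,v,z,T=None):
    i=cams.camera_info(n);W=i['world_from_camera'] if n!='wrist' else T@i['mount']
    W=np.array(W);k=np.linalg.inv(i['mtx'])@[u,v,1];d=W[:3,:3]@[k[0],-k[1],-k[2]];o=W[:3,3]
    return o+d*(z-o[2])/d[2]
E
python3 - <<'E'
from h import *
d=np.load('pics/top0.npy')
for u,v,z in [(265,226,.14),(243,291,.14),(258,162,.17),(200,337,.17),(131,125,.17),(69,294,.17)]:
    print(u,v,np.round(ray_z('top',u,v,z),3),d[v,u])
im=cv2.imread('pics/top0.png')[130:350,180:280]
cv2.imwrite('pics/c1.png',cv2.resize(im.transpose(1,0,2)[::-1],None,fx=3.6,fy=3.6,interpolation=2))
i=cams.camera_info('wrist');print(np.round(i['mtx'],1).tolist(),np.round(i['mount'],3).tolist())
E
```

```text
265 226 [0.572 0.018 0.14 ] 0.86625785
243 291 [0.429 0.069 0.14 ] 0.85278106
258 162 [0.71  0.029 0.17 ] 1.0246227
200 337 [0.338 0.157 0.17 ] 0.9855196
131 125 [0.802 0.312 0.17 ] 0.87006366
69 294 [0.433 0.441 0.17 ] 0.83604616
[[344.0, 0.0, 273.3], [0.0, 344.0, 209.5], [0.0, 0.0, 1.0]] [[-0.001, 0.965, 0.262, 0.069], [1.0, 0.001, 0.001, 0.0], [0.0, 0.262, -0.965, -0.137], [0.0, 0.0, 0.0, 1.0]]
```

View pics/c1.png

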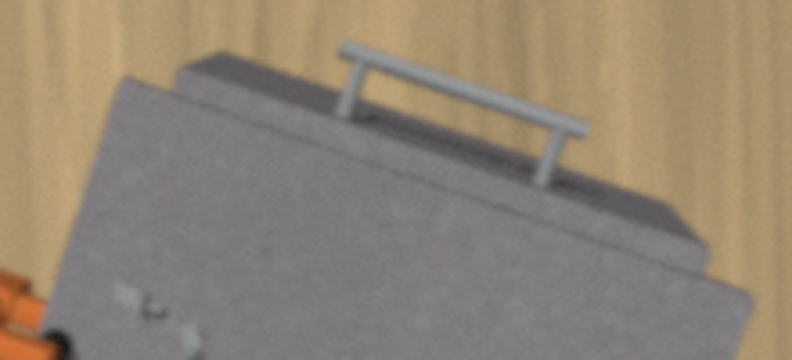

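```bash
cat >> h.py <<'E'
def need(p,xcab):
    T=pose(state());d=T[:3,:3].T@(np.array(p)-T[:3,3])/0.1
    x=T[:3,:3].T@np.append(xcab,0);a=np.arctan2(-x[0],x[1])
    print('delta',d.round(3),'roll',round(a/np.pi,4),'tcp',T[:3,3].round(4))
E
python3 - <<'E'
from h import *
A=ray_z('top',266.7,225.3,.14);B=ray_z('top',244.2,292.5,.14)
C=ray_z('top',258.3,165.3,.17);D=ray_z('top',197.2,338.3,.17)
print(np.linalg.norm(A-B),np.linalg.norm(C-D))
u=(C-D)/np.linalg.norm(C-D);xc=np.array([-u[1],u[0]]);b=(A-B);print(np.degrees(np.arctan2(b[1],b[0])),np.degrees(np.arctan2(u[1],u[0])))
h=(A+B)/2;e=(C+D)/2;print(h,e,xc,'out',(h-e)[:2]@xc,(h-e)[:2]@u[:2])
need([h[0],h[1],.25],xc)
E
```

```text
0.15599664991737125 0.3912664556072646
-19.528918872233774 -20.130821674036117
[0.49952784 0.04044795 0.14      ] [0.51937089 0.09598807 0.17      ] [0.34416482 0.93890925] out -0.05897641380366083 0.0004841312537662425
delta [-4.426 -2.894 -0.016] roll -0.018 tcp [0.208  0.4817 0.2481]
```

```bash

python3 -m crank '[{"gripper":-1,"delta_pos":[-0.885,-0.579,0],"roll":0},{"gripper":-1,"delta_pos":[-0.885,-0.579,0],"roll":0}]'
python3 -m crank '[{"gripper":-1,"delta_pos":[-0.885,-0.579,0],"roll":0},{"gripper":-1,"delta_pos":[-0.885,-0.579,0],"roll":0}]'
python3 -m crank '[{"gripper":0,"delta_pos":[-0.885,-0.579,0],"roll":0},{"gripper":0,"delta_pos":[-0.885,-0.579,0],"roll":0}]'
python3 -m crank '[{"gripper":0.48,"delta_pos":[-0.885,-0.579,0],"roll":0},{"gripper":0.48,"delta_pos":[-0.885,-0.579,0],"roll":0}]'
python3 -m crank '[{"gripper":0.48,"delta_pos":[-0.885,-0.579,0],"roll":-0.018},{"gripper":0.48,"delta_pos":[-0.885,-0.579,0],"roll":-0.018},{"gripper":0.48,"delta_pos":[-0.885,-0.579,0],"roll":-0.018},{"gripper":0.48,"delta_pos":[-0.885,-0.579,0],"roll":-0.018},{"gripper":0.48,"delta_pos":[-0.885,-0.579,0],"roll":-0.018}]'
python3 - <<'E'
from h import *
s=state();T=pose(s);np.save('pics/T1.npy',T)
p,d=cams.snapshot('wrist');cv2.imwrite('pics/w1.png',p[:,:,::-1]);np.save('pics/w1.npy',d)
print(s['t'],s['opening']);need([.4995,.0405,.25],[.344,.939])
E
```

```text
t: 0.35
eef_pos: [0.2668, 0.3922, 0.2482]
orientation: [-0.0, 0.202, 0.979, -0.001]
contact_force: [0.6, 0.7, 0.2]
opening: 1.001
gripper_force: 0.0
t: 0.6
eef_pos: [0.3255, 0.3035, 0.2485]
orientation: [-0.0, 0.203, 0.979, -0.0]
contact_force: [1.0, -0.6, 0.7]
opening: 0.996
gripper_force: 0.0
t: 0.85
eef_pos: [0.3838, 0.2152, 0.2485]
orientation: [-0.0, 0.203, 0.979, -0.0]
contact_force: [0.4, 0.0, 0.6]
opening: 0.831
gripper_force: 0.0
t: 1.1
eef_pos: [0.4422, 0.1268, 0.2485]
orientation: [-0.0, 0.203, 0.979, -0.0]
contact_force: [0.5, 0.6, -0.8]
opening: 0.613
gripper_force: 0.0
t: 1.72
eef_pos: [0.499, 0.0418, 0.2487]
orientation: [-0.0, 0.174, 0.985, 0.0]
contact_force: [-0.5, -0.3, 0.3]
opening: 0.263
gripper_force: 0.0
1.725 0.26296347771019757
delta [-0.009 -0.01  -0.012] roll 0.0005 tcp [0.499  0.0418 0.2488]
```

View pics/w1.png

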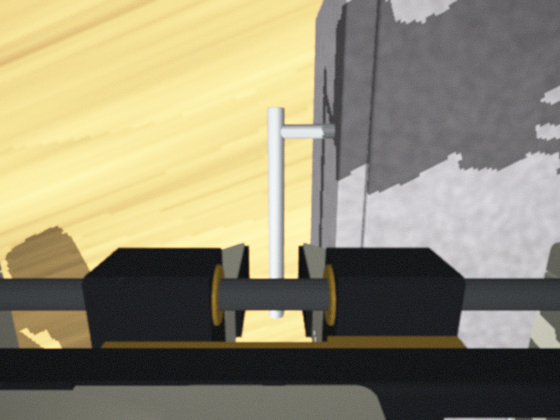

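The wrist view shows the bar at column ~276, between the fingers (inner faces ~243 and ~305). That puts the bar about 2 mm into the cabinet from the tool centre, with the rear finger going down between bar and drawer front. The gap suits, so I'll descend.

```bash

python3 -m crank '[{"gripper":0.48,"delta_pos":[0,0,0.4],"roll":0},{"gripper":0.48,"delta_pos":[0,0,0.7],"roll":0},{"gripper":0.48,"delta_pos":[0,0,0.9],"roll":0},{"gripper":0.48,"delta_pos":[0,0,1.0],"roll":0},{"gripper":0.48,"delta_pos":[0,0,1.0],"roll":0}]'
python3 -m crank '[{"gripper":0.48,"delta_pos":[0,0,0.05],"roll":0},{"gripper":0.48,"delta_pos":[0,0,0.05],"roll":0},{"gripper":1,"delta_pos":[0,0,0.05],"roll":0},{"gripper":1,"delta_pos":[0,0,0.05],"roll":0},{"gripper":1,"delta_pos":[0,0,0.05],"roll":0},{"gripper":1,"delta_pos":[0,0,0.05],"roll":0}]'
```

```text
t: 2.4
eef_pos: [0.4993, 0.0412, 0.1486]
orientation: [-0.0, 0.174, 0.985, 0.0]
contact_force: [0.6, 0.3, 0.5]
opening: 0.261
gripper_force: 0.0
t: 3.15
eef_pos: [0.5001, 0.0415, 0.1441]
orientation: [0.001, 0.175, 0.985, 0.001]
contact_force: [1.1, 4.7, 1.0]
opening: 0.123
gripper_force: 30.0
```

Gripped (opening ≈ 11 mm). Now pulling 80 mm and looking.

```bash

python3 -m crank '[{"gripper":1,"delta_pos":[0,-0.05,0],"roll":0},{"gripper":1,"delta_pos":[0,-0.15,0],"roll":0},{"gripper":1,"delta_pos":[0,-0.25,0],"roll":0},{"gripper":1,"delta_pos":[0,-0.35,0],"roll":0},{"gripper":1,"delta_pos":[0,-0.45,0],"roll":0},{"gripper":1,"delta_pos":[0,-0.55,0],"roll":0},{"gripper":1,"delta_pos":[0,-0.65,0],"roll":0},{"gripper":1,"delta_pos":[0,-0.75,0],"roll":0},{"gripper":1,"delta_pos":[0,-0.8,0],"roll":0},{"gripper":1,"delta_pos":[0,-0.8,0],"roll":0}]'
python3 - <<'E'
from h import *
s=state();T=pose(s);np.save('pics/T2.npy',T)
p,d=cams.snapshot('wrist');q,e=cams.snapshot('top')
c=q[130:350,160:300][:,:,::-1].transpose(1,0,2)[::-1]
c=cv2.resize(c,None,fx=2.4,fy=2.4,interpolation=2)
cv2.imwrite('pics/w2.png',p[:,:,::-1]);cv2.imwrite('pics/t2.png',q[:,:,::-1])
o=np.zeros((600,800,3),np.uint8);w=cv2.resize(p[:,:,::-1],(347,260));o[:260,:347]=w;o[262:262+c.shape[0],:c.shape[1]]=c
cv2.imwrite('pics/m2.png',o);print(c.shape)
E
```

```text
t: 4.4
eef_pos: [0.4731, -0.034, 0.1441]
orientation: [0.001, 0.175, 0.985, 0.001]
contact_force: [3.9, 6.1, -1.5]
opening: 0.119
gripper_force: 30.0
(336, 528, 3)
```

View pics/m2.png

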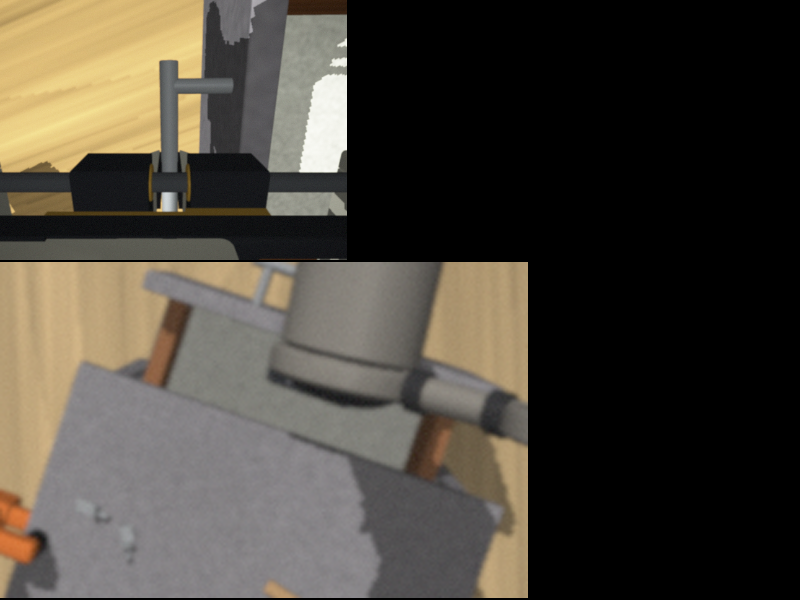

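At ~79 mm out, the top view shows bare wooden drawer sides, at about (165,345) and (430,450) in the crop, and no tape yet. The line has at least ~20 mm to go, so I'll pull another 25 mm.

```bash

python3 -m crank '[{"gripper":1,"delta_pos":[0,-0.07,0],"roll":0},{"gripper":1,"delta_pos":[0,-0.14,0],"roll":0},{"gripper":1,"delta_pos":[0,-0.2,0],"roll":0},{"gripper":1,"delta_pos":[0,-0.25,0],"roll":0},{"gripper":1,"delta_pos":[0,-0.25,0],"roll":0}]'
cat > look.py <<'E'
from h import *
import sys
T=pose(state());print('tcp',T[:3,3].round(4))
q=np.mean([cams.snapshot('top')[0].astype(float) for _ in range(3)],0).astype(np.uint8)
cv2.imwrite(f'pics/t{sys.argv[1]}.png',q[:,:,::-1])
f=lambda a:cv2.resize(a[:,:,::-1].transpose(1,0,2)[::-1],None,fx=8,fy=8,interpolation=2)
# left crop: rows(u) 225..295, cols(v) 160..208 ; right crop: u 190..260, v 285..333
o=np.hstack([f(q[160:208,225:295]),f(q[285:333,190:260])]);cv2.imwrite(f'pics/m{sys.argv[1]}.png',o);print(o.shape)
E
python3 look.py 3
```

```text
t: 5.12
eef_pos: [0.4647, -0.0573, 0.1441]
orientation: [0.001, 0.175, 0.985, 0.001]
contact_force: [5.7, 6.5, -2.2]
opening: 0.121
gripper_force: 30.0
tcp [ 0.4647 -0.0573  0.1441]
(560, 768, 3)
```

View pics/m3.png

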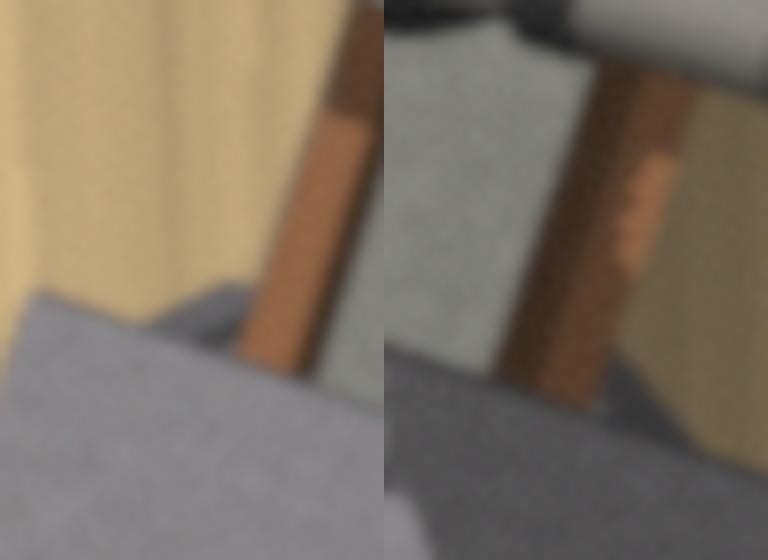

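Drawer out ~104 mm and still no tape on either side (bare wood runs right up to the edge). The line must be near the far end of its range, so I'll pull another 18 mm.

```bash

python3 -m crank '[{"gripper":1,"delta_pos":[0,-0.07,0],"roll":0},{"gripper":1,"delta_pos":[0,-0.13,0],"roll":0},{"gripper":1,"delta_pos":[0,-0.18,0],"roll":0},{"gripper":1,"delta_pos":[0,-0.18,0],"roll":0},{"gripper":1,"delta_pos":[0,-0.18,0],"roll":0}]'
python3 look.py 4
```

```text
t: 5.9
eef_pos: [0.4587, -0.074, 0.1441]
orientation: [0.002, 0.175, 0.985, 0.001]
contact_force: [4.9, 6.8, -2.4]
opening: 0.12
gripper_force: 30.0
tcp [ 0.4587 -0.074   0.1441]
(560, 768, 3)
```

View pics/m4.png

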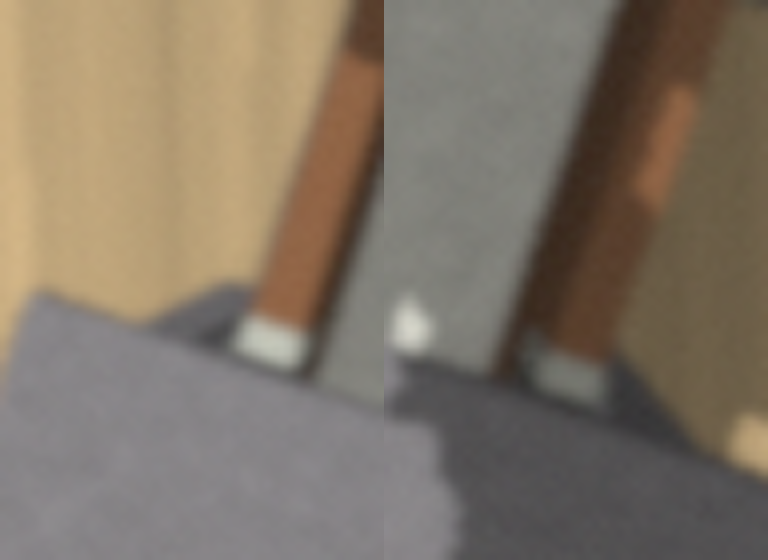

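Tape now shows at the cabinet edge. Its front boundary is at about (280,325) on the left and (580,358) on the right in the crop. The pencil line is 12 mm further in.

```bash
python3 - <<'E'
from h import *
L=lambda c,r:(295-r/8-.5,160+c/8-.5)
Rr=lambda c,r:(260-r/8-.5,285+(c-384)/8-.5)
e1=ray_z('top',*L(45,293),.17);e1b=ray_z('top',*L(380,413),.17);e2=ray_z('top',*Rr(390,350),.17);e3=ray_z('top',*Rr(760,480),.17)
u=e1-e3;u/=np.linalg.norm(u);xc=np.array([-u[1],u[0]]);print('xc',xc,'edge res',[(p-e3)[:2]@xc for p in (e1b,e2)])
m=(e1+e3)[:2]/2
for p in (L(248,315),L(310,335),Rr(555,350),Rr(607,367)):
    P=ray_z('top',*p,.121);print('front',(P[:2]-m)@xc,'lat',(P-(e1+e3)/2)@u)
E
```

```text
xc [0.34214624 0.93964671] edge res [np.float64(0.0006344793032267633), np.float64(-4.5685826610944184e-05)]
front -0.005877187525971841 lat 0.13920673055412344
front -0.00633267460225252 lat 0.12034749821285191
front -0.007892874048654337 lat -0.13639383091179832
front -0.008202173386502608 lat -0.1514325165041006
```

```bash

python3 -m crank '[{"gripper":1,"delta_pos":[0,-0.03,0],"roll":0},{"gripper":1,"delta_pos":[0,-0.05,0],"roll":0},{"gripper":1,"delta_pos":[0,-0.05,0],"roll":0},{"gripper":1,"delta_pos":[0,-0.05,0],"roll":0},{"gripper":1,"delta_pos":[0,-0.05,0],"roll":0}]'
python3 look.py 5
```

```text
t: 6.68
eef_pos: [0.457, -0.0786, 0.1441]
orientation: [0.002, 0.175, 0.985, 0.001]
contact_force: [5.7, 7.3, -2.0]
opening: 0.115
gripper_force: 30.0
tcp [ 0.457  -0.0786  0.1441]
(560, 768, 3)
```

View pics/m5.png

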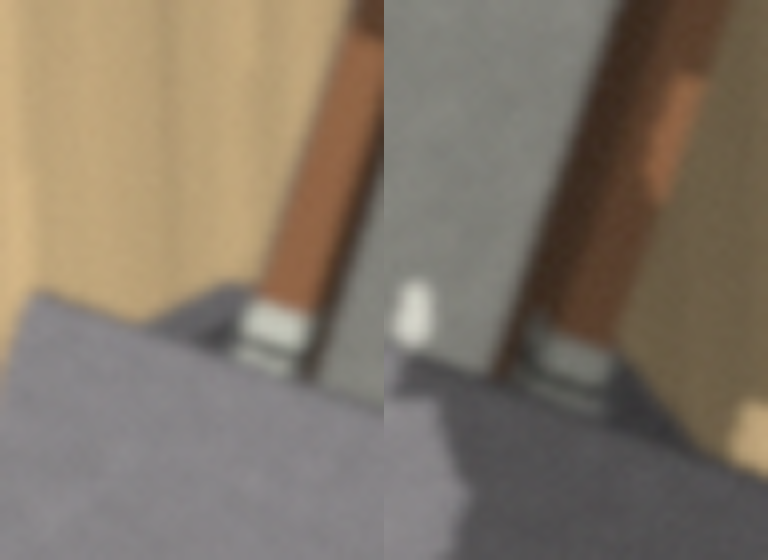

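The pencil line is now visible on both tapes, at about (275,348) on the left and (575,387) on the right. I'll measure it against the edge plane.

```bash
python3 - <<'E'
from h import *
L=lambda c,r:(295-r/8-.5,160+c/8-.5)
Rr=lambda c,r:(260-r/8-.5,285+(c-384)/8-.5)
e1=ray_z('top',*L(45,293),.17);e3=ray_z('top',*Rr(760,480),.17)
u=e1-e3;u/=np.linalg.norm(u);xc=np.array([-u[1],u[0]]);m=(e1+e3)[:2]/2
for n,p in (('line',L(275,347)),('line',Rr(572,386)),('front',L(287,308)),('front',Rr(584,346))):
    print(n,(ray_z('top',*p,.121)[:2]-m)@xc)
s=state();print(s['t'],s['dq'].round(4))
E
```

```text
line 0.00029615489821202215
line 0.00012357424892697093
front -0.011516967203692736
front -0.011657637768960337
6.825 [-0.0006 -0.0018 -0.0009 -0.0004  0.001   0.0005]
```

```bash
python3 -c "
from h import *
print(robot.hand_in())"
```

```text
the job is handed in; nothing more can be done
None
```

The drawer is held by its bar handle with the pencil lines measured within about 0.5 mm of the cabinet's front edge. The arm was at rest, and the job was handed in at about 7 s; the hand-in returned no verdict.

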